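Turn the filter turret to blue and start the reading

ROBOT

A 6-joint arm with a two-finger parallel gripper is mounted at the origin on the work surface. World frame = base frame: x ahead of the robot, y to its left, z up, the work surface at z = 0. Lengths are in m, angles in rad, forces in N, time in s.
With the tool pointing down it reaches from about 0.35 to 0.975 m from the base axis. Payload 4.9 kg.
Tool frame: the origin (TCP) lies at the very end of the fingers, on their centre line; the grasp point (between the pads) lies 19 mm behind it; z points along the fingers, x is the direction in which the jaws open and shut, and the axes are right-handed (so a half turn about z gives the same grasp; the last joint's range is limited). The gripper opens to 85 mm and grips with 20 to 120 N. Pads are 22 mm wide; open, the fingers measure 114 mm over their backs; the gripper's body (76 mm by 85 mm) begins 54 mm behind the grasp point. The pads swing forward as they close: fully open they stand 13 mm farther back than shut.
Start: joints at [1.148, 0.053, 1.613, -0, 1.476, -0.119], TCP at [0.187, 0.596, 0.231] pointing down, gripper open.
Joint ranges: [-3.01, 3.01], [-1.01, 2.22], [0.06, 2.58], [-1.02, 4.17], [0.09, 2.62], [-3.14, 3.14]. Speed limits (rad/s): [2.57, 2.57, 3.14, 3.14, 3.14, 3.14].

INTERFACE

Orientations are given as a unit quaternion [w, x, y, z].
In Python, from plant import * gives the robot as it stands.
- The arm moves only by the shell command python3 -m inch 'ROWS'. ROWS is text: rows parted by semicolons, each of 7 numbers parted by spaces: the shift along the tool's x, y, z in m, then the turn, a rotation vector about the tool's x, y, z in rad, then the closure, from 0 (fully open) to 1 (shut). A call has 1 to 10 rows; each row shifts and turns the commanded pose from where the row before left it, along the tool's axes as they then stand; what a row does not reach is not made up. A row lasts 1/12 s, in which the tool goes at most 41.7 mm and 7.16 degrees, less where a joint would pass 70% of its speed; a pose out of reach is approached as far as the arm can. A call with a gripper value outside its range is refused whole. The fingers move at their own pace and stop on an object; the grip force is fixed at half the most. Time passes only in rows, so rows that do not move let the fingers close. It gives the time, the measured TCP pose, the force and the opening at its end, in the units of the state.
- state(): the state, without advancing time (a new reading comes with each control period).
- grab_frame(name): name is "side" or "top" or "wrist"; returns the picture (480x640x3 uint8, blue, green, red); there is no depth.
- camera_info(name): a dict with "vertical_fov" (degrees; the focal length in pixels is half the picture's height over the tangent of half this angle, whatever the lens; pixels are square), "cx", "cy" (the principal point, pixels), "origin" and "rotation" of the camera in the world. Camera axes: x right, y down, z forward; pixel columns grow to the right and rows downward; lengths in m; the calibration is good to about 2 mm. A picture is of the moment at which its call begins: read the wrist's pose just before it. camera_info takes no time and is no camera call; for the wrist camera it gives the pose at the moment of the call.
- job_done(): hands the job in, once; it reports no verdict.
The state is a dict: "time": time; "joint_pos": joint angles; "joint_vel": joint speeds; "joint_efforts": joint torques, N m; "tool_pos": TCP position; "tool_rot": TCP orientation; "contact_force": force on the tool from outside, world axes, zero at the start; "ft_torque": the same for the moment, N m; "gripper_width": opening from 0.0 (shut) to 1.0 (fully open).
Only numpy, scipy, OpenCV 4.12 (cv2) and the standard library are available. Lean on these libraries where they do the work, as an engineer would, in place of code of your own. Each camera call takes 0.05 s, during which the arm holds its last target.

TASK

On the white filter photometer, gently push the upright tabs of the black turret with a fingertip, without gripping it, until the blue filter is centred in line with the flat red pointer, and stop it there. Then press the orange start button fully down and let it come back up, leaving the blue filter at the pointer. Do not shift the photometer or disturb anything else on the bench.

Things in the scene. Friction and masses are not known exactly. Their poses are not given: they have to be found in the camera images.
- photometer: White bench instrument, 210 (x) x 340 (y) x 80 mm high, 3 kg, loose on rubber feet. Origin: centre of its underside; x to its back, y to its left, z up. On its flat deck: turret axis at (0, -60) mm, start button at (-45, 115) mm, flat display at (45, 78) mm, and at (-91, -60) mm a flat red pointer, 3 mm high, its tip towards the turret axis.
- turret_axis (a point): Centre of the turret's top face (98 mm above the bench). Black disc, radius 74 mm, 12 mm thick, on a vertical axis; hub of radius 13 mm rises 24 mm above it. Five flat round windows, 31 mm across, centred 48 mm from the axis, 72 degrees apart; from above, counter-clockwise: blue, yellow, red, white, green. Turns with the turret: its x axis points to blue.
- tab (a point): Top middle of one of the five equal upright radial aluminium tabs, that midway between blue and yellow; one stands midway between each two neighbouring windows (36 degrees either side of each). 6 mm thick, from 58 to 92 mm from the axis, up to 28 mm above the disc's top; this point is 75 mm from the axis.
- blue_filter (a point): Centre of the blue window on the turret's top face, 48 mm from the axis.
- pointer_spot (a point): Point fixed to the photometer, 48 mm from the turret axis straight towards the red pointer, at the height of the turret's top face: the blue window's centre belongs here.
- turret (a joint): Angle of the turret, rad, growing counter-clockwise from above; it can be turned either way (limits plus or minus 12 rad). At 0 blue is directly opposite the pointer, at plus or minus pi it is at the pointer. No clicks: friction of about 0.1 N m (1.3 N at a tab) holds it wherever it is left.
- start (a joint): Travel of the orange start button in m: 0 up, 0.006 fully down; spring return, about 5 N fully down.
- start_top (a point): Centre of the top face of the orange round start button (radius 16 mm), on a grey housing on the photometer's deck; it is pressed straight down.
- sample_jar: Small jar with blue cap, radius 20 mm, 48 mm high, standing loose on the photometer's deck near its back left corner. Origin: centre of its underside. Leave alone.
- reagent_bottle: Amber bottle with white cap, radius 30 mm, 130 mm high, on the bench to the right of the photometer. Origin: centre of its underside. Leave alone.
- tape_roll: Yellow roll of tape lying flat, radius 36 mm, 22 mm high. Origin: centre of its underside. Leave alone.
- marker_pen: White marker pen with black cap, 127 mm long, 12 mm thick, lying behind the photometer. Origin: under its middle. Leave alone.
- thermometer: Black hand-held thermometer lying flat, 130 x 55 x 24 mm, to the right of the photometer's front. Origin: centre of its underside. Leave alone.

How it is judged:
By the outcome, as a careful person would: the job done as asked, in the order asked, and still so for the second after the job is handed in, with the robot touching nothing.
It also fails if it takes over 51 s, if anything falls off the work surface, if the arm or the gripper's body presses on something with over 40 N, if the wrist force passes 120 N, or if a joint passes its speed limit or range.

## Working session

There is one attempt and no reset: what is moved stays moved. The work goes in short steps, Python scripts to look and compute and a shell command to move; the robot and the scene stay as the last step left them, time stands still between calls to the robot, and variables do not carry over. Pictures are saved under pics/ and viewed, and the job is handed in when it is done.

```bash
mkdir -p pics; ls
python3 - <<'E'
from plant import *
import cv2
for n in ("top","side","wrist"):
    i=camera_info(n); print(n,i)
    cv2.imwrite(f"pics/{n}0.png",grab_frame(n))
print(state())
E
```

```text
pics
top {'vertical_fov': 52.53517159648063, 'cx': 316.0949672410009, 'cy': 237.30844153153575, 'origin': array([0.43505972, 0.05301015, 0.91286676]), 'rotation': array([ 0.06446688, -0.69668324,  0.7130201 , -0.0455941 ])}
side {'vertical_fov': 54.08789473879147, 'cx': 313.0706835617037, 'cy': 233.85522604593868, 'origin': array([0.32524538, 0.67278517, 0.71189256]), 'rotation': array([ 0.06033978, -0.15090075,  0.90509556, -0.39292506])}
wrist {'vertical_fov': 59.16226574230309, 'cx': 319.81463375012385, 'cy': 238.08832396597933, 'origin': array([0.11428583, 0.62044797, 0.3716407 ]), 'rotation': array([0.12199008, 0.79665911, 0.58537228, 0.08827217])}
{'time': 0.15, 'joint_pos': array([ 1.14799908e+00,  5.32677200e-02,  1.61397242e+00,  9.07333428e-06,
        1.47600842e+00, -1.19037301e-01]), 'joint_vel': array([ 1.24254251e-03, -1.51931740e-03, -3.62388561e-03, -1.08591914e-03,
       -8.65750918e-05,  1.41980248e-03]), 'joint_efforts': array([-2.84951202e-04, -3.94242489e+01, -3.70720983e+01, -1.08266993e-04,
        4.66924263e-03,  8.25474473e-06]), 'tool_pos': array([0.18676244, 0.59593423, 0.23031037]), 'tool_rot': array([ 4.03488812e-04,  8.05949767e-01,  5.91983351e-01, -7.22992733e-04]), 'contact_force': array([0.79214927, 0.19878576, 0.04316603]), 'ft_torque': array([-0.05349022, -0.01907281, -0.01836164]), 'gripper_width': 1.0018154184255683}
```

View pics/top0.png

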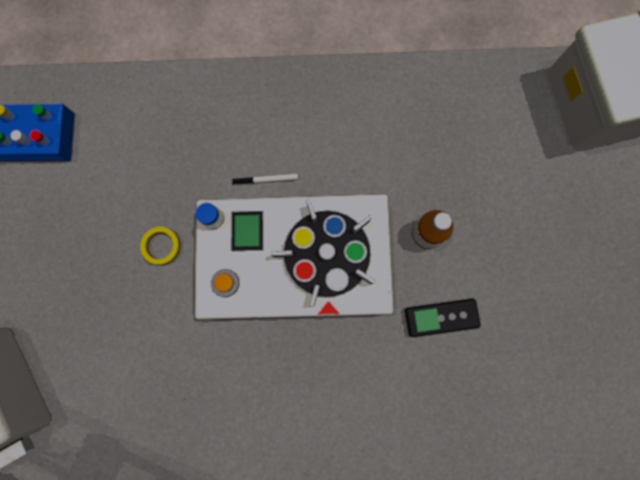

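View pics/side0.png

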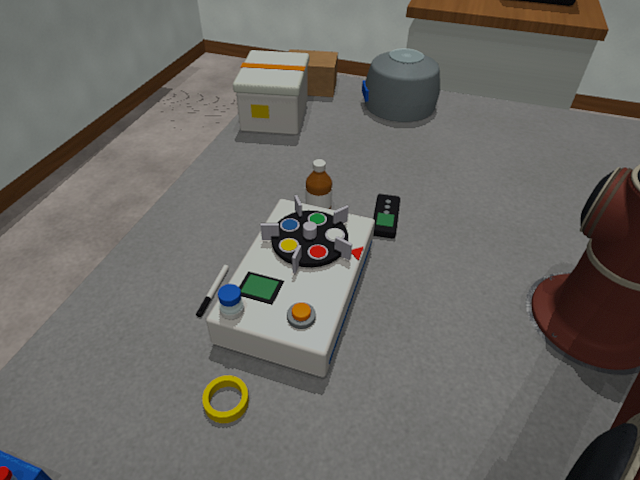

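The top view shows blue at about (334,227), the hub at (327,252), the pointer at (328,308) and the start button at (224,283). Blue is nearly opposite the pointer. Next I'll measure these points.

```bash
cat > h.py <<'E'
from plant import *
import numpy as np, cv2
from scipy.spatial.transform import Rotation as R
def rot(q): return R.from_quat(np.r_[q[1:],q[0]])
def ray(info,u,v,H=480):
    f=H/2/np.tan(np.radians(info["vertical_fov"])/2)
    d=np.array([(u-info["cx"])/f,(v-info["cy"])/f,1.])
    r=info["rotation"]; M=rot(r).as_matrix() if np.size(r)==4 else np.array(r)
    return np.array(info["origin"]),M@d
def plane(info,u,v,z):
    o,d=ray(info,u,v); return o+d*(z-o[2])/d[2]
def tri(a,b):
    (o1,d1),(o2,d2)=a,b
    A=np.c_[d1,-d2]; s=np.linalg.lstsq(A,o2-o1,rcond=None)[0]
    p,q=o1+s[0]*d1,o2+s[1]*d2
    return (p+q)/2,np.linalg.norm(p-q)
HS={"blue":((100,110,60),(125,255,255)),"yellow":((24,120,90),(34,255,255)),"green":((50,110,60),(80,255,255)),
"red":((0,170,90),(6,255,255)),"orange":((9,170,120),(18,255,255))}
def blobs(img,c,amin=60):
    h=cv2.cvtColor(img,cv2.COLOR_BGR2HSV); m=cv2.inRange(h,*[np.array(x) for x in HS[c]])
    n,l,s,ce=cv2.connectedComponentsWithStats(m)
    return [(tuple(ce[i].round(2)),tuple(s[i])) for i in range(1,n) if s[i][4]>=amin]
E
python3 - <<'E'
from h import *
for n in("top","side"):
    im=cv2.imread(f"pics/{n}0.png")
    for c in HS: print(n,c,[(b[0],[int(k) for k in b[1]]) for b in blobs(im,c,50)])
E
```

```text
top blue [((np.float64(36.86), np.float64(132.91)), [0, 104, 74, 57, 3244]), ((np.float64(206.4), np.float64(213.35)), [195, 203, 23, 22, 380]), ((np.float64(334.25), np.float64(225.52)), [327, 218, 16, 16, 212])]
top yellow [((np.float64(158.99), np.float64(245.38)), [140, 227, 39, 38, 618]), ((np.float64(302.99), np.float64(236.94)), [295, 229, 17, 17, 233])]
top green [((np.float64(38.0), np.float64(109.17)), [34, 105, 10, 10, 69]), ((np.float64(246.86), np.float64(230.28)), [235, 215, 25, 32, 782]), ((np.float64(355.0), np.float64(251.28)), [347, 243, 17, 17, 218]), ((np.float64(426.39), np.float64(319.78)), [414, 309, 26, 23, 449])]
top red [((np.float64(36.0), np.float64(135.5)), [32, 132, 9, 8, 52]), ((np.float64(304.27), np.float64(270.27)), [297, 263, 16, 16, 205]), ((np.float64(328.18), np.float64(309.17)), [320, 303, 18, 11, 103])]
top orange [((np.float64(222.53), np.float64(281.93)), [215, 274, 18, 18, 201])]
side blue [((np.float64(365.4), np.float64(91.31)), [362, 80, 7, 22, 86]), ((np.float64(289.2), np.float64(224.24)), [282, 219, 15, 11, 124]), ((np.float64(229.13),
[... 210 characters left out ...]
88.49), np.float64(244.54)), [281, 239, 16, 12, 143]), ((np.float64(224.84), np.float64(398.56)), [202, 375, 46, 48, 1070])]
side green [((np.float64(317.03), np.float64(218.19)), [310, 213, 15, 11, 113]), ((np.float64(385.0), np.float64(219.32)), [376, 212, 19, 15, 210]), ((np.float64(259.39), np.float64(286.43)), [241, 274, 38, 26, 610])]
side red [((np.float64(317.35), np.float64(251.21)), [310, 246, 16, 12, 141]), ((np.float64(356.84), np.float64(252.26)), [352, 247, 11, 13, 77]), ((np.float64(3.28), np.float64(472.74)), [0, 467, 9, 13, 90])]
side orange [((np.float64(272.54), np.float64(66.41)), [241, 63, 64, 8, 249]), ((np.float64(300.44), np.float64(308.99)), [292, 303, 19, 15, 123])]
```

Run:
```python
from h import *
np.set_printoptions(precision=4,suppress=True)
T,S=camera_info("top"),camera_info("side")
t=dict(blue=(334.25,225.52),yellow=(302.99,236.94),red=(304.27,270.27),green=(355.,251.28))
s=dict(blue=(289.2,224.24),yellow=(288.49,244.54),red=(317.35,251.21),green=(317.03,218.19))
ang=dict(blue=0,yellow=72,red=144,green=288)
def fit(P):
    A=[];b=[]
    for k,p in P.items():
        c,s_=np.cos(np.radians(ang[k])),np.sin(np.radians(ang[k]))
        A+= [[1,0,c,-s_],[0,1,s_,c]]; b+=list(p[:2])
    x=np.linalg.lstsq(np.array(A),np.array(b),rcond=None)[0]
    print("axis",x[:2],"r",np.hypot(*x[2:]),"ang",np.degrees(np.arctan2(x[3],x[2])),"res",(np.array(A)@x-b))
for I,d in((T,t),(S,s)): fit({k:plane(I,*d[k],.098) for k in d})
for k in t: print(k,tri(ray(T,*t[k]),ray(S,*s[k])))
print("ptr",plane(T,328.18,309.17,.083),plane(S,356.84,252.26,.083))
print("btn",tri(ray(T,222.53,281.93),ray(S,300.44,308.99)))
print(plane(T,222.53,281.93,.1),plane(S,300.44,308.99,.1))
# body outline
im=cv2.imread("pics/top0.png"); g=cv2.cvtColor(im,cv2.COLOR_BGR2HSV)
m=((g[...,2]>150)&(g[...,1]<40)).astype(np.uint8)
m=cv2.morphologyEx(m,cv2.MORPH_OPEN,np.ones((5,5)))
cs,_=cv2.findContours(m,0,2)
for c in cs:
    if 5e3<cv2.contourArea(c): 
        r=cv2.minAreaRect(c);print(r); P=[plane(T,*p,.08)[:2] for p in cv2.boxPoints(r)];print(P,np.mean(P,0))
big=cv2.resize(im[160:350,110:500],None,fx=2,fy=2,interpolation=2);cv2.imwrite("pics/top0z.png",big)
```

```text
axis [0.5369 0.0563] r 0.048042619226995466 ang -16.924506375989033 res [ 0.      0.0001 -0.0001 -0.0001  0.0001  0.0001 -0.     -0.0002]
axis [0.5362 0.0538] r 0.04828777742893368 ang -16.887778621830634 res [-0.0001 -0.0004  0.0002  0.     -0.0003  0.      0.0002  0.0003]
blue (array([0.5821, 0.0421, 0.0999]), np.float64(0.0008297911494448487))
yellow (array([0.5635, 0.0955, 0.1001]), np.float64(0.001399541516931676))
red (array([0.5072, 0.0943, 0.1001]), np.float64(0.000887367303062044))
green (array([0.5367, 0.0084, 0.1009]), np.float64(0.0016194651949550936))
ptr [0.4424 0.056  0.083 ] [0.4408 0.0563 0.083 ]
btn (array([0.4906, 0.2312, 0.1034]), np.float64(0.0007529148394599178))
[0.4913 0.232  0.1   ] [0.4912 0.2286 0.1   ]
((259.23321533203125, 257.0965576171875), (117.03845977783203, 129.39337158203125), 88.53119659423828)
[array([0.638 , 0.2901]), array([0.6377, 0.0613]), array([0.4346, 0.0609]), array([0.4336, 0.2812])] [0.536  0.1734]
```

View pics/top0z.png

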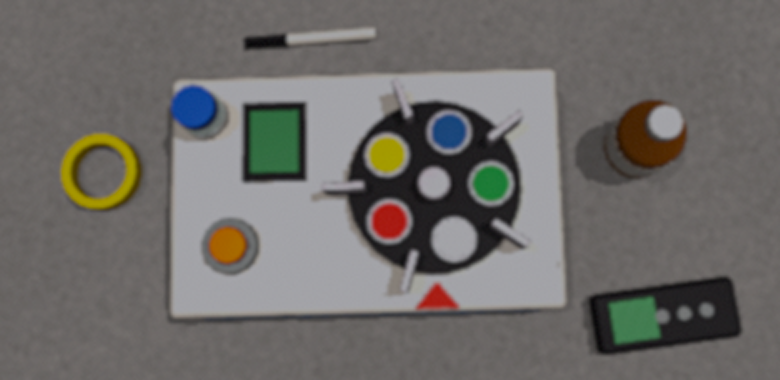

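View pics/wrist0.png

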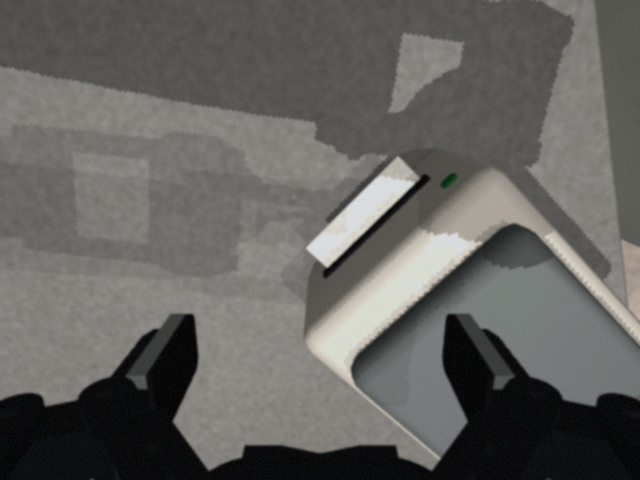

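Both views agree. The turret axis is at about (0.5366, 0.055), blue sits at -16.9°, the body yaw is near 0, and all radii and heights check out. I'll turn it clockwise by about 163°, pushing the tab now at about 91°. Before that I'll rise, shut the fingers and travel over.

```bash
python3 -m inch '0 0 -0.025 0 0 0 1;0 0 -0.025 0 0 0 1;0 0 -0.025 0 0 0 1;-0.0215 0.0284 0 0 0 0 1;-0.0215 0.0284 0 0 0 0 1;-0.0215 0.0284 0 0 0 0 1;-0.0215 0.0284 0 0 0 0 1;-0.0215 0.0284 0 0 0 0 1;-0.0215 0.0284 0 0 0 0 1;-0.0215 0.0284 0 0 0 0 1'
python3 -m inch '-0.0215 0.0284 0 0 0 0 1;-0.0215 0.0284 0 0 0 0 1;-0.0215 0.0284 0 0 0 0 1;-0.0215 0.0284 0 0 0 0 1;-0.0215 0.0284 0 0 0 0 1;-0.0215 0.0284 0 0 0 0 1;-0.0215 0.0284 0 0 0 0 1;-0.0215 0.0284 0 0 0 0 1;-0.0215 0.0284 0 0 0 0 1;0 0 0 0 0 0 1'
python3 -m inch '0 0 0 0 0 -0.1 1;0 0 0 0 0 -0.1 1;0 0 0 0 0 -0.1 1;0 0 0 0 0 -0.1 1;0 0 0 0 0 -0.1 1;0 0 0 0 0 -0.07 1;0 0 0 0 0 0 1'
python3 - <<'E'
from h import *
i=camera_info("wrist");im=grab_frame("wrist");cv2.imwrite("pics/w1.png",im)
import pickle;pickle.dump(i,open("w1.pkl","wb"))
s=state();X=rot(s["tool_rot"]).as_matrix()
print(s["time"],s["tool_pos"],np.degrees(np.arctan2(X[1,0],X[0,0])),X[:,2],s["gripper_width"],s["contact_force"])
for c in("blue","yellow","green","red","orange"): print(c,[b[0] for b in blobs(im,c,100)])
E
```

```text
time: 0.98
tool_pos: [0.3321, 0.3917, 0.306]
tool_rot: [0.0, 0.806, 0.592, -0.0]
contact_force: [-0.1, 0.2, 0.3]
gripper_width: 0.0
time: 1.82
tool_pos: [0.5198, 0.1277, 0.3055]
tool_rot: [0.001, 0.808, 0.59, -0.001]
contact_force: [-0.8, 0.2, -0.7]
gripper_width: -0.0
time: 2.4
tool_pos: [0.5172, 0.1327, 0.306]
tool_rot: [-0.0, 0.606, 0.795, -0.0]
contact_force: [0.7, -0.2, -0.1]
gripper_width: -0.002
2.45 [0.51726275 0.13258787 0.30598553] 105.18864791340808 [-6.48517748e-04  9.38799806e-05 -9.99999785e-01] -0.0003376762321280161 [0.32943656 0.1615527  0.3570757 ]
blue [(np.float64(199.13), np.float64(245.44)), (np.float64(427.46), np.float64(338.16)), (np.float64(618.56), np.float64(454.13))]
yellow [(np.float64(263.64), np.float64(241.37)), (np.float64(514.62), np.float64(284.44))]
green [(np.float64(77.75), np.float64(15.3)), (np.float64(168.68), np.float64(185.76)), (np.float64(365.29), np.float64(278.79))]
red [(np.float64(253.08), np.float64(85.68)), (np.float64(277.88), np.float64(178.33))]
orange [(np.float64(440.33), np.float64(202.04))]
```

View pics/w1.png

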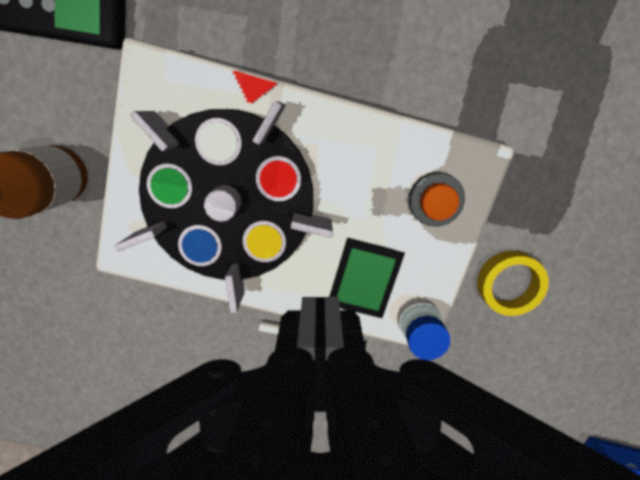

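The wrist view shows the whole photometer, with the pointer at (253,86), blue at (199,245) and the button at (440,202). I'll locate everything from this closer view, including the body yaw.

```bash
cat >> h.py <<'E'
ang=dict(blue=0,yellow=72,red=144,green=288)
def fit(P):
    A=[];b=[]
    for k,p in P.items():
        c,s_=np.cos(np.radians(ang[k])),np.sin(np.radians(ang[k]))
        A+= [[1,0,c,-s_],[0,1,s_,c]]; b+=list(p[:2])
    x=np.linalg.lstsq(np.array(A),np.array(b),rcond=None)[0]
    print("axis",x[:2],"r",np.hypot(*x[2:]),"ang",np.degrees(np.arctan2(x[3],x[2])),"maxres",abs(np.array(A)@x-b).max())
    return x
E
python3 - <<'E'
from h import *
import pickle
np.set_printoptions(precision=4,suppress=True)
W=pickle.load(open("w1.pkl","rb"));T,S=camera_info("top"),camera_info("side")
w=dict(blue=(199.13,245.44),yellow=(263.64,241.37),red=(277.88,178.33),green=(168.68,185.76))
x=fit({k:plane(W,*w[k],.098) for k in w})
p=plane(W,253.08,85.68,.083);print("ptr",p,np.degrees(np.arctan2(*(p[:2]-x[:2])[::-1])))
print("btn",plane(W,440.33,202.04,.1),tri(ray(W,440.33,202.04),ray(T,222.53,281.93)),tri(ray(W,440.33,202.04),ray(S,300.44,308.99)))
# corners / edges of deck
im=cv2.imread("pics/w1.png")
for a,b in(((127,42),(512,152)),): 
    P,Q=plane(W,*a,.08),plane(W,*b,.08);print("front edge",P,Q,np.linalg.norm(P-Q),np.degrees(np.arctan2(*(Q-P)[:2][::-1])))
P,Q=plane(T,193,318,.08),plane(T,392,314,.08);print("top front edge",P,Q,np.degrees(np.arctan2(*(P-Q)[:2][::-1])))
E
```

```text
axis [0.5371 0.0573] r 0.04804631843611314 ang -16.84406786356256 maxres 8.977974929824661e-05
ptr [0.4427 0.0576 0.083 ] 179.81801572361155
btn [0.491  0.2317 0.1   ] (array([0.4914, 0.2326, 0.0973]), np.float64(0.00011608581189424141)) (array([0.4905, 0.2307, 0.1029]), np.float64(0.00016383638193280946))
front edge [ 0.4373 -0.0468  0.08  ] [0.4363 0.2826 0.08  ] 0.329332738978738 90.17306758287616
top front edge [0.4325 0.2864 0.08  ] [ 0.4321 -0.0512  0.08  ] 89.9417858693487
```

The wrist camera gives the axis at (0.537, 0.057) and a body yaw of about 0 ± 0.3°. Now I'll go to r = 78 mm at 118°, then descend between the tabs to z ≈ 0.110.

```bash
python3 -m inch '-0.0023 -0.0181 0 0 0 0 1;0 0 0 0 0 -0.11 1;0 0 0 0 0 -0.11 1;0 0 0.03 0 0 0 1;0 0 0.03 0 0 0 1;0 0 0.03 0 0 0 1;0 0 0.03 0 0 0 1;0 0 0.03 0 0 0 1;0 0 0 0 0 0 1'
python3 - <<'E'
from h import *
cv2.imwrite("pics/s2.png",grab_frame("side"))
s=state();X=rot(s["tool_rot"]).as_matrix();d=s["tool_pos"][:2]-[.537,.0568]
print(s["time"],s["tool_pos"],"phi",np.degrees(np.arctan2(X[1,0],X[0,0])),"r,th",np.hypot(*d),np.degrees(np.arctan2(d[1],d[0])),s["contact_force"])
E
```

```text
time: 3.2
tool_pos: [0.496, 0.125, 0.1489]
tool_rot: [-0.005, 0.517, 0.856, -0.004]
contact_force: [-1.3, 0.8, -0.9]
gripper_width: 0.001
3.25 [0.49784923 0.12513831 0.15248745] phi 117.79231261000213 r,th 0.07875854421508549 119.80824033920982 [ 0.46529626 -0.58395115 -0.87185505]
```

View pics/s2.png

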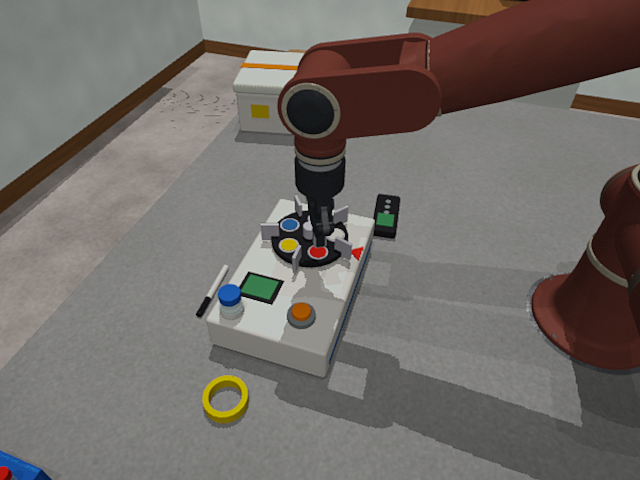

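The tip shows at about (320,243), above the gap between the tabs and clear of both. I'll go on down.

```bash
python3 -m inch '0 0 0.014 0 0 0 1;0 0 0.014 0 0 0 1;0 0 0.012 0 0 0 1;0 0 0 0 0 0 1;0 0 0 0 0 0 1'
python3 - <<'E'
from h import *
cv2.imwrite("pics/w3.png",grab_frame("wrist"))
s=state();X=rot(s["tool_rot"]).as_matrix();d=s["tool_pos"][:2]-[.537,.0568]
print(s["time"],s["tool_pos"],"phi",np.degrees(np.arctan2(X[1,0],X[0,0])),"r,th",np.hypot(*d),np.degrees(np.arctan2(d[1],d[0])),s["contact_force"])
E
```

```text
time: 3.67
tool_pos: [0.5011, 0.1253, 0.1171]
tool_rot: [0.0, 0.516, 0.856, 0.0]
contact_force: [0.3, 0.5, 0.3]
gripper_width: -0.006
3.7167 [0.50157652 0.12534467 0.11769388] phi 117.84371633624664 r,th 0.07715694417689761 117.329651278108 [-0.12110016  1.23310551 -0.00554617]
```

View pics/w3.png

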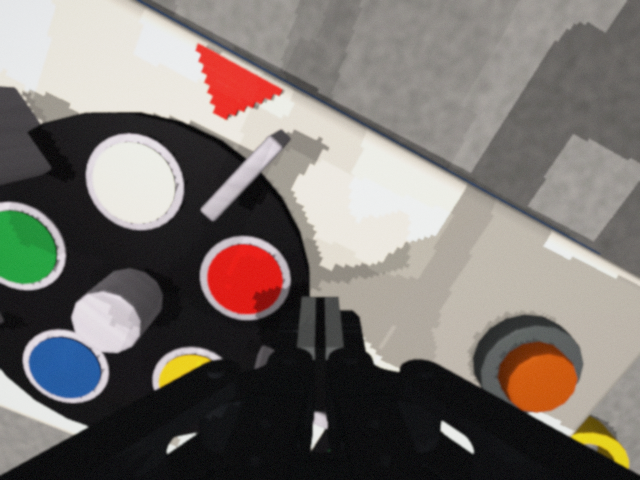

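The tip sits just outside the red window, clear of the tabs on both sides. I'll lower 8 mm and then start the clockwise arc, where every row is the same in the tool frame.

```bash
python3 -m inch '0 0 0.008 0 0 0 1;0.0008 0.00312 0 0 0 0.04 1;-0.00006 0.00312 0 0 0 0.04 1;-0.00006 0.00312 0 0 0 0.04 1;-0.00006 0.00312 0 0 0 0.04 1;-0.00006 0.00312 0 0 0 0.04 1;-0.00006 0.00312 0 0 0 0.04 1;-0.00006 0.00312 0 0 0 0.04 1;-0.00006 0.00312 0 0 0 0.04 1;-0.00006 0.00312 0 0 0 0.04 1'
cat > q.py <<'E'
from h import *
import sys
s=state();X=rot(s["tool_rot"]).as_matrix();d=s["tool_pos"][:2]-[.537,.0568]
print(s["time"],s["tool_pos"],"phi",np.degrees(np.arctan2(X[1,0],X[0,0])).round(2),"r,th",np.hypot(*d).round(4),np.degrees(np.arctan2(d[1],d[0])).round(2),s["contact_force"].round(1))
for n in sys.argv[2:]:
    im=grab_frame(n); cv2.imwrite(f"pics/{n}{sys.argv[1]}.png",im)
E
python3 q.py 4 top side
```

```text
time: 4.55
tool_pos: [0.5273, 0.1345, 0.1088]
tool_rot: [0.0, 0.662, 0.75, 0.0]
contact_force: [-1.2, -0.1, 1.8]
gripper_width: -0.0
4.55 [0.52727393 0.13449056 0.10884325] phi 97.11 r,th 0.0783 97.14 [-1.2 -0.1  1.8]
```

View pics/side4.png

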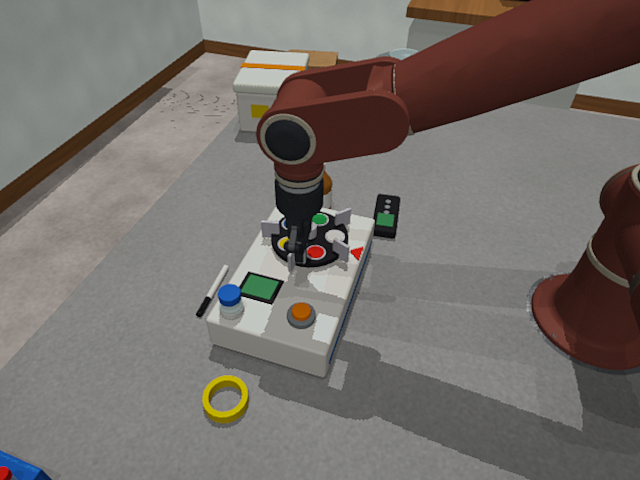

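The tip is against the tab at about (293,260), and red has just begun to move. I'll keep going.

```bash
for k in 1; do python3 -m inch '-0.00006 0.00312 0 0 0 0.04 1;-0.00006 0.00312 0 0 0 0.04 1;-0.00006 0.00312 0 0 0 0.04 1;-0.00006 0.00312 0 0 0 0.04 1;-0.00006 0.00312 0 0 0 0.04 1;-0.00006 0.00312 0 0 0 0.04 1;-0.00006 0.00312 0 0 0 0.04 1;-0.00006 0.00312 0 0 0 0.04 1;-0.00006 0.00312 0 0 0 0.04 1;-0.00006 0.00312 0 0 0 0.04 1'; done
python3 -m inch '-0.00006 0.00312 0 0 0 0.04 1;-0.00006 0.00312 0 0 0 0.04 1;-0.00006 0.00312 0 0 0 0.04 1;-0.00006 0.00312 0 0 0 0.04 1;-0.00006 0.00312 0 0 0 0.04 1;-0.00006 0.00312 0 0 0 0.04 1;-0.00006 0.00312 0 0 0 0.04 1;-0.00006 0.00312 0 0 0 0.04 1;-0.00006 0.00312 0 0 0 0.04 1;-0.00006 0.00312 0 0 0 0.04 1'
python3 q.py 5 side wrist
python3 - <<'E'
from h import *
i=camera_info("wrist");im=cv2.imread("pics/wrist5.png")
for c in("blue","yellow","green","red"): print(c,[(b[0],b[1][4]) for b in blobs(im,c,100)])
E
```

```text
time: 5.48
tool_pos: [0.5579, 0.1324, 0.1086]
tool_rot: [-0.0, 0.797, 0.604, 0.0]
contact_force: [-1.5, 1.8, 0.9]
gripper_width: 0.003
time: 6.32
tool_pos: [0.5857, 0.1185, 0.1086]
tool_rot: [-0.0, 0.901, 0.433, 0.001]
contact_force: [0.1, 1.7, 0.0]
gripper_width: 0.0
6.3167 [0.58573411 0.11849164 0.10863259] phi 51.34 r,th 0.0786 51.69 [0.1 1.7 0. ]
blue [((np.float64(79.62), np.float64(397.29)), np.int32(3331))]
yellow [((np.float64(196.77), np.float64(362.1)), np.int32(529))]
green [((np.float64(461.46), np.float64(168.36)), np.int32(14964)), ((np.float64(14.85), np.float64(291.76)), np.int32(1957))]
red [((np.float64(225.81), np.float64(258.61)), np.int32(4631))]
```

View pics/side5.png

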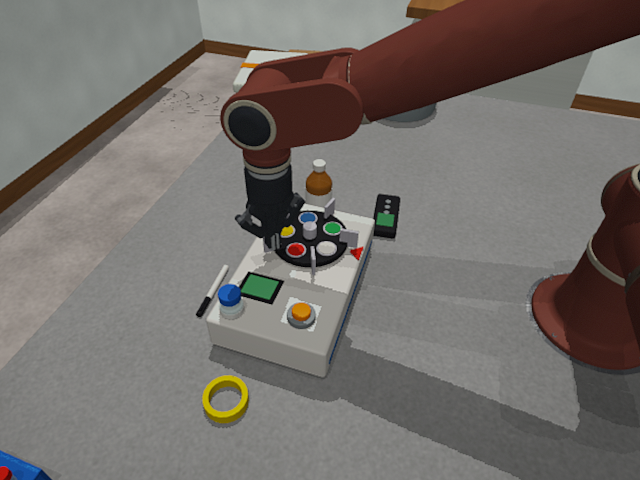

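View pics/wrist5.png

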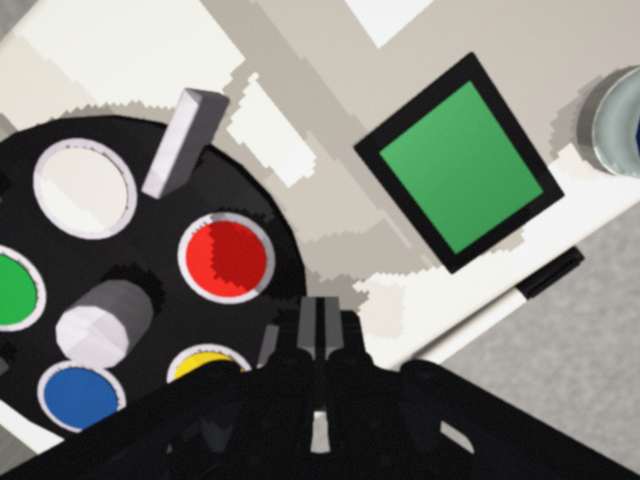

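The turret follows the finger: the tab sits at about (268,345) in the wrist view, next to the fingertip. Next I'll get the finger-to-turret offset from this picture.

```bash
cat > a.py <<'E'
from h import *
i=camera_info("wrist")
import sys
im=grab_frame("wrist"); h=cv2.cvtColor(im,cv2.COLOR_BGR2HSV)
cv2.imwrite(f"pics/wrist{sys.argv[1]}.png",im)
AX=np.array([.537,.0568])
HS["red"]=((0,150,40),(6,255,255))
for c in("red","yellow","green","blue"):
    for b in blobs(im,c,1500):
        p=plane(i,*b[0],.098)[:2]-AX; r=np.hypot(*p)
        if abs(r-.048)<.006: print(c,b[0],b[1][4],"r",r.round(4),"turret",(np.degrees(np.arctan2(p[1],p[0]))-ang[c]).round(2)%360-360)
s=state();d=s["tool_pos"][:2]-AX
print("finger",np.hypot(*d),np.degrees(np.arctan2(d[1],d[0])))
E
python3 a.py 6
```

```text
red (np.float64(226.41), np.float64(258.88)) 4707 r 0.0487 turret -66.81
blue (np.float64(79.76), np.float64(397.04)) 3339 r 0.0474 turret -67.34000000000003
finger 0.07820814388156418 51.468076916945925
```

The turret is at -67° with the finger at 51.5°, so blue reaches 180° with the finger at about -61.5°. I'll push 40 more rows (92°) and check partway.

```bash
python3 -m inch '-0.00006 0.00312 0 0 0 0.04 1;-0.00006 0.00312 0 0 0 0.04 1;-0.00006 0.00312 0 0 0 0.04 1;-0.00006 0.00312 0 0 0 0.04 1;-0.00006 0.00312 0 0 0 0.04 1;-0.00006 0.00312 0 0 0 0.04 1;-0.00006 0.00312 0 0 0 0.04 1;-0.00006 0.00312 0 0 0 0.04 1;-0.00006 0.00312 0 0 0 0.04 1;-0.00006 0.00312 0 0 0 0.04 1'
python3 -m inch '-0.00006 0.00312 0 0 0 0.04 1;-0.00006 0.00312 0 0 0 0.04 1;-0.00006 0.00312 0 0 0 0.04 1;-0.00006 0.00312 0 0 0 0.04 1;-0.00006 0.00312 0 0 0 0.04 1;-0.00006 0.00312 0 0 0 0.04 1;-0.00006 0.00312 0 0 0 0.04 1;-0.00006 0.00312 0 0 0 0.04 1;-0.00006 0.00312 0 0 0 0.04 1;-0.00006 0.00312 0 0 0 0.04 1'
python3 q.py 7; python3 a.py 7
```

```text
time: 7.3
tool_pos: [0.6057, 0.0947, 0.1085]
tool_rot: [-0.0, 0.969, 0.246, 0.001]
contact_force: [0.1, 1.1, -0.1]
gripper_width: -0.006
time: 8.13
tool_pos: [0.6149, 0.0649, 0.1086]
tool_rot: [-0.0, 0.999, 0.048, 0.001]
contact_force: [1.5, 1.8, -0.5]
gripper_width: 0.003
8.1333 [0.61494828 0.06494017 0.10859835] phi 5.54 r,th 0.0784 5.96 [ 1.5  1.8 -0.5]
red (np.float64(227.32), np.float64(259.78)) 4715 r 0.0485 turret -111.38
blue (np.float64(81.97), np.float64(398.74)) 3194 r 0.047 turret -113.68
finger 0.07829597822023104 5.536389761369614
```

View pics/wrist7.png

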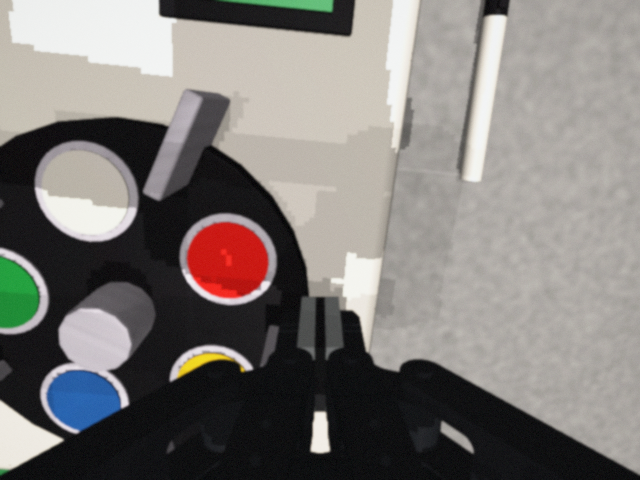

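The tab is still held flat at the fingertip and the offset is unchanged, so I'll continue.

```bash
python3 -m inch '-0.00006 0.00312 0 0 0 0.04 1;-0.00006 0.00312 0 0 0 0.04 1;-0.00006 0.00312 0 0 0 0.04 1;-0.00006 0.00312 0 0 0 0.04 1;-0.00006 0.00312 0 0 0 0.04 1;-0.00006 0.00312 0 0 0 0.04 1;-0.00006 0.00312 0 0 0 0.04 1;-0.00006 0.00312 0 0 0 0.04 1;-0.00006 0.00312 0 0 0 0.04 1;-0.00006 0.00312 0 0 0 0.04 1'
python3 -m inch '-0.00006 0.00312 0 0 0 0.04 1;-0.00006 0.00312 0 0 0 0.04 1;-0.00006 0.00312 0 0 0 0.04 1;-0.00006 0.00312 0 0 0 0.04 1;-0.00006 0.00312 0 0 0 0.04 1;-0.00006 0.00312 0 0 0 0.04 1;-0.00006 0.00312 0 0 0 0.04 1;-0.00006 0.00312 0 0 0 0.04 1;-0.00006 0.00312 0 0 0 0.04 1;-0.00006 0.00312 0 0 0 0.04 1'
python3 q.py 8 top side; python3 a.py 8
```

```text
time: 9.02
tool_pos: [0.6118, 0.0339, 0.1087]
tool_rot: [-0.0, 0.989, -0.151, 0.001]
contact_force: [1.2, 1.0, -0.6]
gripper_width: -0.001
time: 9.85
tool_pos: [0.597, 0.0065, 0.1087]
tool_rot: [-0.0, 0.939, -0.344, 0.001]
contact_force: [2.1, -0.0, -0.5]
gripper_width: 0.004
9.85 [0.59699964 0.00649197 0.10870752] phi -40.27 r,th 0.0783 -39.98 [ 2.1 -0.  -0.5]
red (np.float64(230.8), np.float64(259.41)) 4748 r 0.048 turret -157.94
green (np.float64(16.95), np.float64(289.99)) 2288 r 0.0423 turret -159.79
blue (np.float64(82.73), np.float64(396.44)) 3296 r 0.0475 turret -160.57
finger 0.07781126233294537 -40.225251344487226
```

View pics/side8.png

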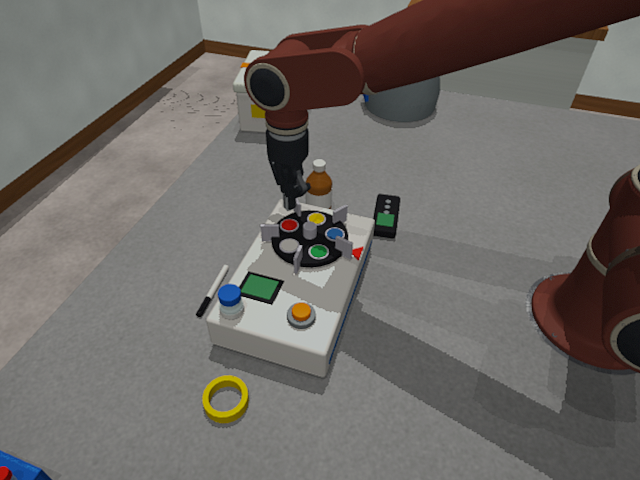

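View pics/top8.png

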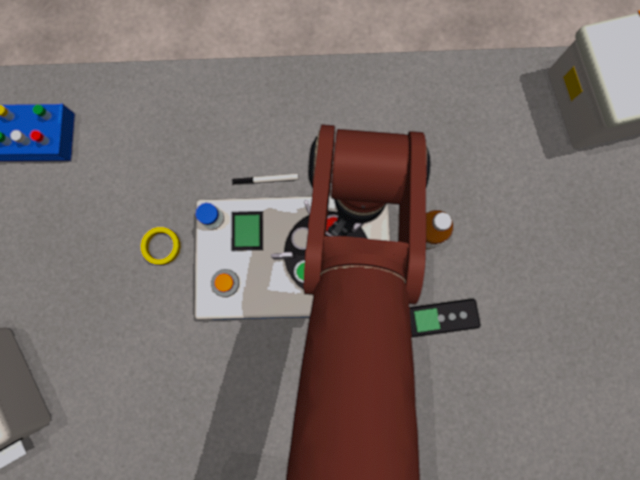

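The side camera sees all five windows, with blue at (335,233), so I can measure the turret there while pushing.

```bash
cat > sd.py <<'E'
from h import *
import sys
def side(im):
    S=camera_info("side");P={}
    for c in ang:
        for b in blobs(im,c,60):
            p=plane(S,*b[0],.098)
            if abs(np.hypot(*(p[:2]-[.5365,.0545]))-.048)<.008 : P[c]=p
    print(list(P)); fit(P)
if __name__=="__main__":
    im=grab_frame("side") if sys.argv[1]!="f" else cv2.imread(sys.argv[2])
    if sys.argv[1]!="f": cv2.imwrite(f"pics/side{sys.argv[1]}.png",im)
    side(im)
E
python3 sd.py f pics/side0.png; python3 sd.py f pics/side8.png
```

```text
['blue', 'yellow', 'red', 'green']
axis [0.53617212 0.05377626] r 0.04828777742893368 ang -16.887778621830634 maxres 0.0003524408925588973
['blue', 'yellow', 'red', 'green']
axis [0.53637464 0.05334386] r 0.048103387939587926 ang -158.85314025022984 maxres 0.0009147033571380025
```

```bash
python3 -m inch '-0.00006 0.00312 0 0 0 0.04 1;-0.00006 0.00312 0 0 0 0.04 1;-0.00006 0.00312 0 0 0 0.04 1;-0.00006 0.00312 0 0 0 0.04 1;-0.00006 0.00312 0 0 0 0.04 1;-0.00006 0.00312 0 0 0 0.04 1;-0.00004 0.00234 0 0 0 0.03 1;-0.00002 0.00156 0 0 0 0.02 1;0 0.00078 0 0 0 0.01 1;0 0 0 0 0 0 1'
python3 q.py 9; python3 sd.py 9
```

```text
time: 10.83
tool_pos: [0.579, -0.0088, 0.1085]
tool_rot: [0.0, 0.877, -0.48, 0.0]
contact_force: [0.7, -0.2, -0.7]
gripper_width: 0.004
10.8333 [ 0.57900695 -0.00876672  0.10848202] phi -57.42 r,th 0.0779 -57.35 [ 0.7 -0.2 -0.7]
['blue', 'yellow', 'red', 'green']
axis [0.53627942 0.05333336] r 0.04822648174526551 ang -175.7511941999301 maxres 0.001005889504280398
```

```bash
python3 -m inch '0 0.00086 0 0 0 0.011 1;0 0.00086 0 0 0 0.011 1;0 0.00086 0 0 0 0.011 1;0 0.00086 0 0 0 0.011 1;0 0.00086 0 0 0 0.011 1;0 0 0 0 0 0 1;0 0 0 0 0 0 1'
python3 q.py 10; python3 sd.py 10
```

```text
time: 11.47
tool_pos: [0.5751, -0.011, 0.1083]
tool_rot: [0.0, 0.863, -0.505, -0.0]
contact_force: [1.4, 0.2, 0.2]
gripper_width: 0.002
11.4667 [ 0.57507936 -0.01097504  0.10829277] phi -60.62 r,th 0.0777 -60.67 [1.4 0.2 0.2]
['blue', 'yellow', 'red', 'green']
axis [0.53626121 0.05344559] r 0.04842264336748081 ang -179.1390120238568 maxres 0.0008906902472285913
```

View pics/side10.png

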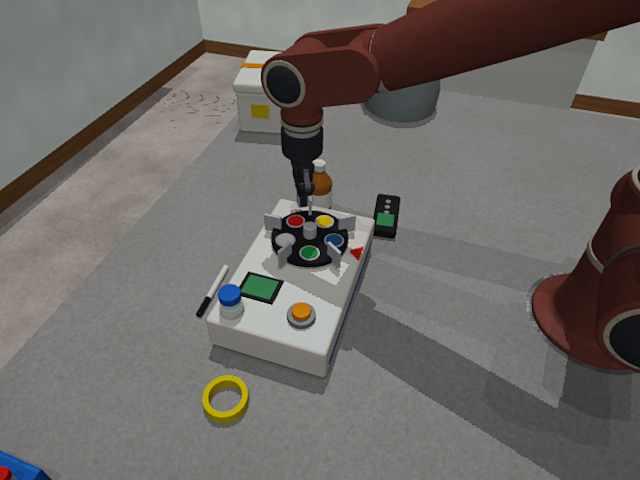

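Blue is about 0.9° short by the side view, though a tab now partly covers it there. I'll back off, lift clear, and look from straight above with the wrist camera.

```bash
python3 -m inch '0 -0.006 0 0 0 0 1;0 -0.006 0 0 0 0 1;0 0 -0.03 0 0 0 1;0 0 -0.035 0 0 0 1;0 0 -0.035 0 0 0 1;0 0 -0.035 0 0 0 1;0 0 -0.035 0 0 0 1;0 0 -0.03 0 0 0 1'
python3 -m inch '-0.0194 0.0255 0 0 0 0 1;-0.0194 0.0255 0 0 0 0 1;-0.0194 0.0255 0 0 0 0 1;-0.0194 0.0255 0 0 0 0 1;-0.0194 0.0255 0 0 0 0 1;0 0 0 0 0 0 1;0 0 0 0 0 0 1;0 0 0 0 0 0 1'
python3 q.py 11 top
cat > wv.py <<'E'
from h import *
import sys
np.set_printoptions(precision=4,suppress=True)
W=camera_info("wrist"); im=grab_frame("wrist"); cv2.imwrite(f"pics/wrist{sys.argv[1]}.png",im)
P={}
for c in HS:
    for b in blobs(im,c,100):
        p=plane(W,*b[0],.098 if c!="orange" else .1); r=np.hypot(*(p[:2]-[.537,.0568]))
        if abs(r-.048)<.007 and c in ang: P[c]=p
        elif c in("red","orange") : print(c,b[0],b[1][4],plane(W,*b[0],.083),p)
x=fit(P);print(list(P))
for b in blobs(im,"red",100):
    p=plane(W,*b[0],.083)[:2]-x[:2]
    if .085<np.hypot(*p)<.105: print("pointer dir",np.degrees(np.arctan2(p[1],p[0])))
E
python3 wv.py 11; python3 sd.py 11
```

```text
time: 12.18
tool_pos: [0.586, -0.0047, 0.3109]
tool_rot: [-0.0, 0.863, -0.505, 0.001]
contact_force: [0.2, -0.2, 0.4]
gripper_width: -0.003
time: 12.85
tool_pos: [0.4274, 0.017, 0.3085]
tool_rot: [-0.0, 0.863, -0.505, 0.0]
contact_force: [0.1, 1.0, -0.2]
gripper_width: 0.001
12.85 [0.42736609 0.01702391 0.30850733] phi -60.6 r,th 0.1166 -160.06 [ 0.1  1.  -0.2]
red (np.float64(289.12), np.float64(159.56)) 524 [0.4429 0.0572 0.083 ] [0.445  0.0572 0.098 ]
orange (np.float64(111.3), np.float64(3.44)) 225 [0.4809 0.2337 0.083 ] [0.4815 0.2255 0.1   ]
axis [0.5374 0.0575] r 0.048076853500362705 ang -179.63392411817244 maxres 3.342477152533385e-05
['blue', 'yellow', 'green', 'red']
pointer dir -179.81023247872878
['blue', 'yellow', 'red', 'green']
axis [0.53615553 0.05345484] r 0.048220868425239476 ang -179.12453876515156 maxres 0.0010088929564074853
```

View pics/wrist11.png

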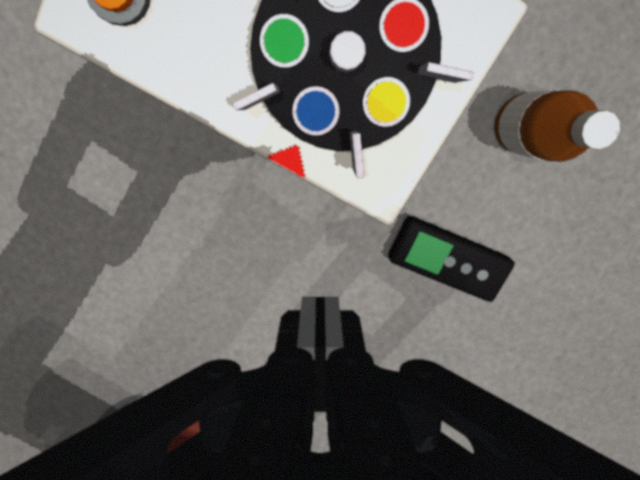

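View pics/top11.png

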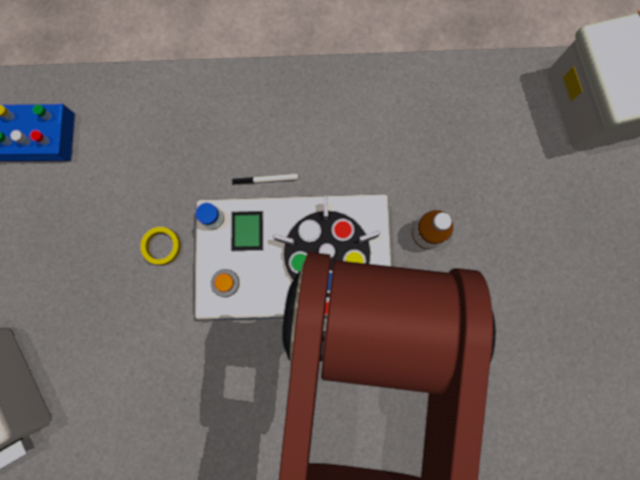

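With the robot clear, the wrist view puts blue at (315,110) and the pointer at (289,160). That is -179.63° against a pointer direction of -179.81°, so it is centred to about 0.2° (0.15 mm). The other items haven't moved. Next is the button, at about (0.4915, 0.232).

```bash
python3 -m inch '-0.0223 -0.0231 0 0 0 0 1;-0.0223 -0.0231 0 0 0 0 1;-0.0223 -0.0231 0 0 0 0 1;-0.0223 -0.0231 0 0 0 0 1;-0.0223 -0.0231 0 0 0 0 1;-0.0223 -0.0231 0 0 0 0 1;-0.022 -0.0228 0 0 0 0 1;0 0 0 0 0 0 1;0 0 0 0 0 0 1'
python3 -m inch '0 0 0.03 0 0 0 1;0 0 0.03 0 0 0 1;0 0 0.03 0 0 0 1;0 0 0.03 0 0 0 1;0 0 0.03 0 0 0 1;0 0 0.025 0 0 0 1;0 0 0 0 0 0 1;0 0 0 0 0 0 1;0 0 0 0 0 0 1'
python3 q.py 12 side wrist; python3 sd.py 12b
```

```text
time: 13.75
tool_pos: [0.4918, 0.2332, 0.3072]
tool_rot: [0.001, 0.864, -0.504, -0.001]
contact_force: [0.9, -0.2, -0.7]
gripper_width: 0.004
time: 14.5
tool_pos: [0.4924, 0.2316, 0.1351]
tool_rot: [-0.001, 0.863, -0.505, 0.001]
contact_force: [0.7, -0.3, 0.9]
gripper_width: 0.004
14.5 [0.49242272 0.23162358 0.1350927 ] phi -60.67 r,th 0.1804 104.3 [ 0.7 -0.3  0.9]
['blue']
axis [0.24406983 0.02588082] r 0.24543817922766778 ang 6.0529445703419515 maxres 1.1102230246251565e-16
```

View pics/side12.png

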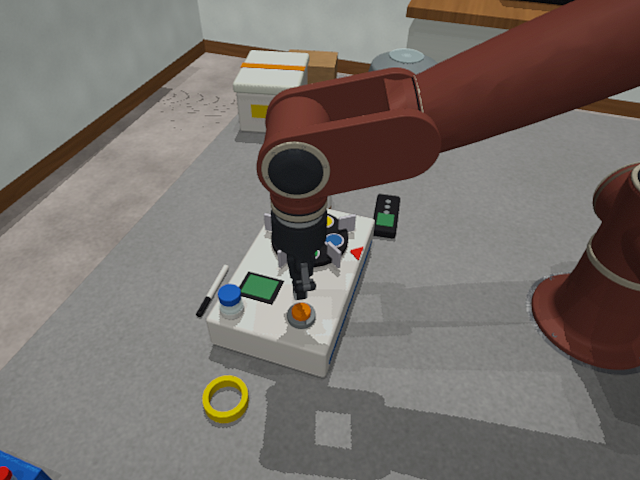

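View pics/wrist12.png

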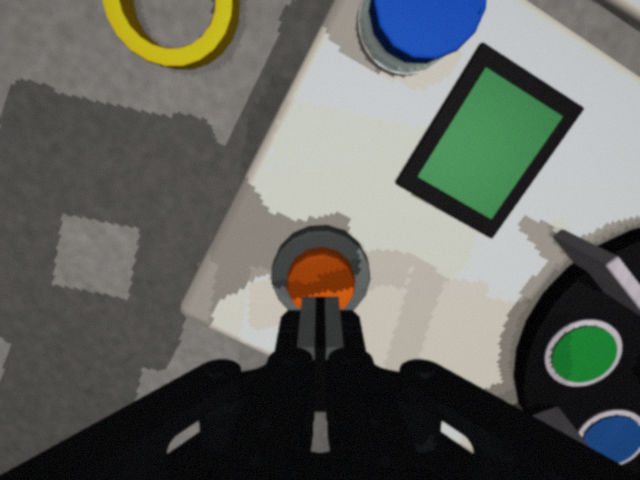

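The tip is centred over the orange button at about (320,290) in the wrist view. I'll lower it gently.

```bash
python3 -m inch '0 0 0.01 0 0 0 1;0 0 0.01 0 0 0 1;0 0 0.006 0 0 0 1;0 0 0.002 0 0 0 1;0 0 0.002 0 0 0 1;0 0 0 0 0 0 1;0 0 0 0 0 0 1'
python3 -m inch '0 0 0.001 0 0 0 1;0 0 0.001 0 0 0 1;0 0 0 0 0 0 1;0 0 0 0 0 0 1'
python3 -m inch '0 0 0.001 0 0 0 1;0 0 0.001 0 0 0 1;0 0 0 0 0 0 1;0 0 0 0 0 0 1'
python3 q.py 13 side
```

```text
time: 15.23
tool_pos: [0.4913, 0.2319, 0.1033]
tool_rot: [-0.0, 0.863, -0.505, 0.0]
contact_force: [0.5, 0.3, -0.7]
gripper_width: 0.001
time: 15.57
tool_pos: [0.4916, 0.232, 0.1018]
tool_rot: [-0.0, 0.863, -0.505, 0.0]
contact_force: [0.7, 0.5, 1.4]
gripper_width: 0.005
time: 15.9
tool_pos: [0.4916, 0.232, 0.0997]
tool_rot: [-0.0, 0.863, -0.505, 0.0]
contact_force: [0.6, 0.5, 2.0]
gripper_width: -0.0
15.9 [0.49157029 0.23199374 0.09969132] phi -60.62 r,th 0.181 104.54 [0.6 0.5 2. ]
```

Contact came at about z = 0.102, so the bottom should be near 0.096. I'll press on in 1 mm steps.

```bash
python3 -m inch '0 0 0.001 0 0 0 1;0 0 0.001 0 0 0 1;0 0 0 0 0 0 1;0 0 0 0 0 0 1'
python3 -m inch '0 0 0.001 0 0 0 1;0 0 0 0 0 0 1;0 0 0 0 0 0 1'
python3 -m inch '0 0 0.001 0 0 0 1;0 0 0 0 0 0 1;0 0 0 0 0 0 1'
python3 q.py 14
```

```text
time: 16.28
tool_pos: [0.4916, 0.232, 0.0976]
tool_rot: [-0.0, 0.863, -0.505, 0.0]
contact_force: [1.0, 0.6, 3.3]
gripper_width: -0.001
time: 16.53
tool_pos: [0.4916, 0.232, 0.0966]
tool_rot: [-0.0, 0.863, -0.505, 0.0]
contact_force: [1.5, 0.8, 3.7]
gripper_width: -0.003
time: 16.78
tool_pos: [0.4916, 0.232, 0.096]
tool_rot: [-0.0, 0.863, -0.505, 0.0]
contact_force: [0.5, 0.1, 7.5]
gripper_width: 0.003
16.7833 [0.49159992 0.23200308 0.09602293] phi -60.62 r,th 0.181 104.53 [0.5 0.1 7.5]
```

```bash
python3 -m inch '0 0 0.0006 0 0 0 1;0 0 0 0 0 0 1;0 0 0 0 0 0 1;0 0 0 0 0 0 1'
python3 -m inch '0 0 -0.002 0 0 0 1;0 0 -0.003 0 0 0 1;0 0 -0.004 0 0 0 1;0 0 -0.01 0 0 0 1;0 0 -0.025 0 0 0 1;0 0 -0.04 0 0 0 1;0 0 -0.04 0 0 0 1;0 0 -0.04 0 0 0 1;0 0 -0.04 0 0 0 1;0 0 0 0 0 0 1'
python3 q.py 15
```

```text
time: 17.12
tool_pos: [0.4916, 0.232, 0.0959]
tool_rot: [-0.0, 0.863, -0.505, 0.0]
contact_force: [-0.6, -0.4, 9.6]
gripper_width: -0.001
time: 17.95
tool_pos: [0.4938, 0.2327, 0.3091]
tool_rot: [-0.005, 0.863, -0.505, 0.005]
contact_force: [-0.4, -0.1, 0.8]
gripper_width: -0.002
17.95 [0.4937888  0.23267603 0.30907541] phi -60.62 r,th 0.1811 103.8 [-0.4 -0.1  0.8]
```

The force reached 9.6 N at a hard stop 6 mm below first contact, so the button went fully down. I'll go back to the viewing pose to check the turret and button.

```bash
python3 -m inch '0.0223 0.0231 0 0 0 0 1;0.0223 0.0231 0 0 0 0 1;0.0223 0.0231 0 0 0 0 1;0.0223 0.0231 0 0 0 0 1;0.0223 0.0231 0 0 0 0 1;0.0223 0.0231 0 0 0 0 1;0.022 0.0228 0 0 0 0 1;0 0 0 0 0 0 1;0 0 0 0 0 0 1'
python3 q.py 16 top; python3 wv.py 16; python3 sd.py 16
python3 - <<'E'
from h import *
for n in("top0","top16","side0","side16"):
    im=cv2.imread(f"pics/{n}.png"); print(n,{c:[tuple(map(float,b[0])) for b in blobs(im,c,100)] for c in("orange","blue","yellow","red")})
E
```

```text
time: 18.7
tool_pos: [0.4262, 0.0159, 0.2981]
tool_rot: [0.0, 0.862, -0.506, -0.001]
contact_force: [0.3, 0.0, -0.6]
gripper_width: -0.003
18.7 [0.42617076 0.01591231 0.29810164] phi -60.81 r,th 0.1181 -159.75 [ 0.3  0.  -0.6]
red (np.float64(289.05), np.float64(159.56)) 562 [0.4429 0.0572 0.083 ] [0.445  0.0571 0.098 ]
axis [0.5374 0.0575] r 0.0480179318955313 ang -179.70592343486626 maxres 7.938197077150821e-05
['blue', 'yellow', 'green', 'red']
pointer dir -179.84239555205673
['blue', 'yellow', 'red', 'green']
axis [0.53615553 0.05345484] r 0.048220868425239476 ang -179.12453876515156 maxres 0.0010088929564074853
top0 {'orange': [(222.53, 281.93)], 'blue': [(36.86, 132.91), (206.4, 213.35), (334.25, 225.52)], 'yellow': [(158.99, 245.38), (302.99, 236.94)], 'red': [(304.27, 270.27), (328.18, 309.17)]}
top16 {'orange': [(222.35, 282.03)], 'blue': [(37.98, 133.27), (206.37, 213.36)], 'yellow': [(159.25, 245.58), (354.26, 258.9)], 'red': [(342.5, 229.15)]}
side0 {'orange': [(272.54, 66.41), (300.44, 308.99)], 'blue': [(289.2, 224.24), (229.13, 294.78), (20.74, 467.66)], 'yellow': [(259.68, 110.92), (288.49, 244.54), (224.84, 398.56)], 'red': [(317.35, 251.21)]}
side16 {'orange': [(272.54, 66.41), (300.5, 310.84)], 'blue': [(333.97, 239.22), (229.15, 294.78), (21.4, 467.87)], 'yellow': [(259.57, 110.93), (323.88, 220.65), (224.98, 398.6)], 'red': [(295.17, 220.47)]}
```

View pics/wrist16.png

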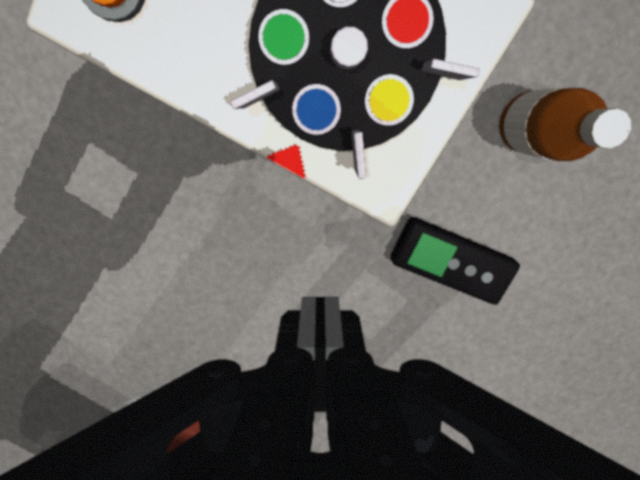

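View pics/side16.png

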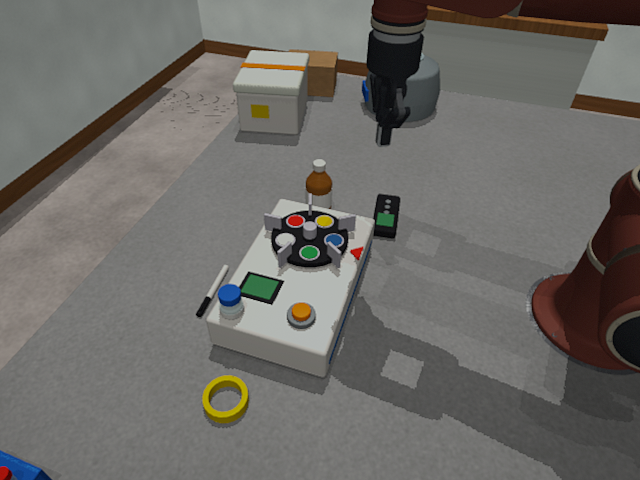

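The blue filter is still aligned (-179.71° against -179.84°). In the side view the orange centroid sits 1.9 px lower than at the start, so I'll compare with the picture taken just before the press to be sure the button came back up.

Run:
```python
from h import *
T=[]
for n in("side0","side8","side10","side11","side16"):
    im=cv2.imread(f"pics/{n}.png"); print(n,[(tuple(map(float,b[0])),b[1].tolist() if hasattr(b[1],'tolist') else [int(k) for k in b[1]]) for b in blobs(im,"orange",60) if b[0][1]>200])
    T.append(cv2.resize(im[285:335,270:330],None,fx=5,fy=5,interpolation=0))
cv2.imwrite("pics/btn.png",np.hstack([T[0],T[3]]) if 0 else cv2.resize(np.hstack([T[0],T[3],T[4]]),(792,220)))
```

```text
side0 [((300.44, 308.99), [292, 303, 19, 15, 123])]
side8 [((300.56, 312.2), [292, 303, 19, 18, 105])]
side10 [((300.62, 311.96), [292, 303, 19, 18, 104])]
side11 [((300.74, 310.71), [292, 303, 19, 18, 116])]
side16 [((300.5, 310.84), [292, 303, 19, 18, 112])]
```

View pics/btn.png

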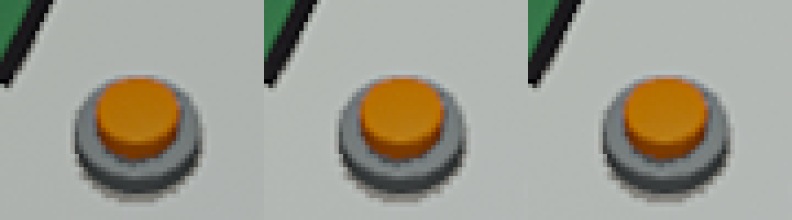

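The three crops (start, before the press, after it) match. The button is fully up, and the centroid shift was already there before the press, so it came from the lighting. I'm handing in.

```bash
python3 -c "
from plant import *
print(job_done())"
```

```text
the job is handed in; nothing more can be done
None
```

The blue filter is lined up with the red pointer, and the start button was pressed fully down and came back up. I handed the job in at about 19 s, with the robot clear of everything.

- **Turret:** I pushed one tab clockwise about 163° with the shut fingertips, with contact forces of about 1–3 N. After the press, the wrist camera put blue at -179.71° and the pointer at -179.84°, about 0.1 mm off centre.
- **Start button:** Force rose along the spring to a hard stop 6 mm below first contact and reached 9.6 N there. Pictures from before and after the press show the button at the same height.
- **Rest of the bench:** The photometer's pointer, the jar and the tape roll measured in the same place before and after, to within the measuring error. The bottle, thermometer and pen looked unmoved.
- **Disagreement:** The side camera read blue at -179.1°, about 0.7° from the wrist camera's value. A tab partly hid the blue window in that view and its fit was poor (1 mm), so I relied on the wrist camera, whose fit was within 0.1 mm.

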